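# Unlatch a probe and hold it centred through the guide of a beaker stand

## Task

Swing the cam lever on the probe stand fully over so that its latch slides clear of the probe, then lift the probe out of the stand by its black handle. Lower its rod through the guide hole of the measuring stand until the tip is about halfway down the glass beaker below, never letting the probe touch the guide, the beaker or any other part of that stand. Finish while still holding it there in the gripper, upright, still and centred in the hole; leave the other things on the bench undisturbed.

Things in the scene. Friction and masses are not known exactly. Their poses are not given: they have to be found in the camera images.
- probe_stand: Fixed white stand with an aluminium top plate (70 mm in x, 190 mm in y), upper face 120 mm above the bench. Origin on the bench under its middle; z up, y along the long side. Probe hole (16 mm) at x = 0, y = -45 mm; cam lever pivot at x = 0, y = +45 mm. Cam disc (34 mm across), lever arm and latch plate lie within 27 mm above the top plate.
- cam_lever (a joint): Horizontal lever on a vertical pivot, rad. 0 to 0.1 at the start: latched, pointing along the stand's -x. Grows clockwise seen from above to the stop at 1.5 (fully over), where it points along the stand's +y. It drives the forked latch, 18.7 mm per rad along the stand's +y; the latch covers the probe's collar until about 1.1 rad. It stays where left; friction about 1.5 N at the knob.
- lever_pivot (a point): Point on the vertical pivot axis of the cam lever, at the height of the middle of the knob (154 mm above the bench). Axes as the probe stand's.
- lever_knob (a point): Middle of the upright black knob at the end of the cam lever, 75 mm from the pivot axis: a cylinder 16 mm in diameter, 26 mm tall, its top 167 mm above the bench. Its axes turn with the lever: the lever points along its -x.
- probe: Loose probe, 0.1 to 0.21 kg. Origin at the tip, the rod's lower end; z along the rod to the handle. From the tip up: rod 10 mm diameter to 105 mm; collar 28 mm diameter to 111; neck 12 mm diameter to 130; black cylindrical handle 24 mm diameter to 178 mm. In its stand the collar rests on the top plate, tip 15 mm above the bench; the rod has 3 mm play all round in its hole.
- probe_handle (a point): Middle of the probe's black handle, on its axis, 154 mm from the tip. Axes as the probe's.
- measuring_stand: Fixed stand: white base, glass beaker, steel column at y = +78 mm with an arm to the aluminium guide block above the beaker. Origin on the bench under the axis of beaker and guide hole; z up. Guide block 50 x 50 mm, from 100 to 120 mm above the bench; nothing is higher than 122 mm. Beaker 62 mm inside diameter, rim 78 mm above the bench.
- guide_mouth (a point): Centre of the guide hole (26 mm bore, straight, 20 mm deep) at the upper face of the guide block, 120 mm above the bench; z up along the bore.
- beaker_floor (a point): Centre of the beaker's inner floor, 15 mm above the bench, on the guide's axis; the beaker is 63 mm deep inside.
- lidded_jar: Bystander, loose: amber glass jar with an orange lid, 72 mm across, 100 mm tall; origin at the centre of its underside.
- amber_bottle: Bystander, loose: amber bottle with a brass cap, 44 mm across, 120 mm tall; origin at the centre of its underside.
- steel_can: Bystander, loose: plain steel can, 46 mm across, 60 mm tall; origin at the centre of its underside.
- small_jar: Bystander, loose: small clear jar with a metal lid, 52 mm across, 55 mm tall; origin at the centre of its underside.
- dish: Bystander, loose: shallow glass dish, 70 mm across, 14 mm tall; origin at the centre of its underside.
- scoop: Bystander, loose: steel spoon lying flat; origin at the centre of its underside.
- slide_box: Bystander, loose: white plastic box 50 x 80 x 30 mm; origin at the centre of its underside.
There are look-alikes about, which are no part of the job. Leave any orange or purple look-alike of the probe alone.

How it is judged:
By the outcome, as a careful person would: the job done as asked, in the order asked, and still so for the second after the job is handed in, while the arm keeps its last pose, push and grip.
It also fails if it takes over 64 s, if anything falls off the work surface, if the arm or the gripper's body presses on something with over 40 N, if the wrist force passes 120 N, or if a joint passes its speed limit or range.

## Robot

A 6-joint arm with a two-finger parallel gripper is mounted at the origin on the work surface. World frame = base frame: x ahead of the robot, y to its left, z up, the work surface at z = 0. Lengths are in m, angles in rad, forces in N, time in s.
With the tool pointing down it reaches from about 0.225 to 0.725 m from the base axis. Payload 3.1 kg.
Tool frame: the origin (TCP) lies midway between the tips of the shut fingers; the grasp point (between the pads) lies ctrl.tcp_to_grasp behind it (ctrl.tcp_to_grasp is the distance from the TCP to the grasp point, in m); z points along the fingers, y is the line along which they close (so a half turn about z gives the same grasp; the last joint's range is limited). The gripper opens to 85 mm and grips with 20 to 120 N. Pads are 22 mm wide; open, the fingers measure 114 mm over their backs; the gripper's body (76 mm by 85 mm) begins 54 mm behind the grasp point. The pads swing forward as they close: fully open they stand 13 mm farther back than shut.
Start: joints at [1.171, 0.048, 0.099, 1.622, 0, 1.443], TCP at [0.141, 0.506, 0.198] pointing down, gripper open.
Joint ranges: [-2.91, 2.91], [-0.99, 1.94], [-1.21, 1.42], [-2.12, 2.29], [-1.49, 1.47], [-3.14, 3.14]. Speed limits (rad/s): [2.79, 2.79, 3.14, 3.14, 3.14, 3.14].

## Interface

Orientations are given as [roll, pitch, yaw] about the fixed x, y, z axes, in that order (R = Rz(yaw) Ry(pitch) Rx(roll)).
In Python, from plant import ctrl gives the robot as it stands.
- The arm moves only by the tool apply_moves, never from a script. Its argument "motion" is a list of rows, each a list of 5 numbers: the closure, from 0 (fully open) to 1 (shut), then the shift along the tool's x, y, z as a fraction of full scale, then the turn about the tool's z as a fraction of full scale. In form: [[gripper, dx, dy, dz, turn], ...]. A call has 1 to 12 rows; each row is the pose to reach, as a shift and turn from the pose commanded when the call began, along the tool's axes at that moment, turning the shorter way round; what a row does not reach only later rows make up. Full scale, the value 1, is 0.25 m for a shift and 360 degrees for a turn. A row lasts 1/10 s, in which the tool goes at most 50 mm and 8.59 degrees, less where a joint would pass 70% of its speed; a pose out of reach is approached as far as the arm can. A call with a number of a shift or a turn outside -1 to 1 is refused whole. A call with a gripper value outside its range is refused whole. The fingers move at their own pace and stop on an object; "force" is the grip in N (left out, the last holds). Time passes only in rows, so rows that repeat a pose let the fingers close. It gives the time, the measured TCP pose, the force, the opening and the grip force at its end, in the units of the state.
- ctrl.observe(): the state, without advancing time (a new reading comes with each control period).
- ctrl.grab_frame(name): name is "scene" or "top" or "wrist"; returns a dict with "pixels" (420x560x3 uint8, red, green, blue), "fx", "fy", "cx", "cy" (pixels), "k1" (the pictures are not rectified: a ray, as slopes to the right and down, at radius r is drawn at 1 + k1 r^2 times it, then the intrinsics apply), "R" (3x3) and "t" (3): a world point X has camera coordinates R X + t. Camera axes: x right, y down, z forward; pixel columns grow to the right and rows downward; lengths in m; the calibration is good to about 2 mm. A picture is of the moment at which its call begins. There is no depth.
- ctrl.finish_job(): hands the job in; it is judged then, once.
Trained networks look in a picture, given as the dict that the camera call returned (one of the last four; its "shot" number tells which), for a name from the list of things; names that differ only in an ending like _2 or _b are one class to them, and where a whole thing is asked for, a point or a joint stands for the part that bears it (a point fixed in the world has none). Each returns a list of dicts, best first, with "confidence" (0 to 1); they miss things now and then, are a little off and sometimes report something else, mostly with a low value. They report only what shows in the picture. A call takes as long as a camera call. They do not tell look-alikes from the thing itself.
- ctrl.recognise(query, picture): "xyz" ([x, y, z] in m, in world coordinates, good to about 4 mm: the middle of the surface that is visible of it).
- ctrl.masks_of(query, picture): "region" (420x560 bool, what is visible of it).
The state is a dict: "clock": time; "joint_pos": joint angles; "joint_vel": joint speeds; "joint_efforts": joint torques, N m; "eef_pos": TCP position; "tool_rot": TCP orientation; "force": force on the tool from outside, world axes, zero at the start; "moment": the same for the moment, N m; "gripper_width": finger opening in m; "grasp_force": force on a finger pad.
Only numpy, scipy, OpenCV 4.12 (cv2) and the standard library are available. Lean on these libraries where they do the work, as an engineer would, in place of code of your own. Each camera call takes 0.05 s, during which the arm holds its last target. There are 200 camera calls.

## Working session

There is one attempt and no reset: what is moved stays moved. The work goes in short steps, Python scripts to look and compute and a tool call to move; the robot and the scene stay as the last step left them, time stands still between calls to the robot, and variables do not carry over. Pictures are saved under pics/ and viewed, at most 10 in all, crops included, and the job is handed in when it is done.

Besides the shell and the picture viewer there is one more tool, called after "Call:" as name(argument=value, ...) on one line, values as JSON. apply_moves: Moves the arm, as the interface text tells. Shift numbers are shares of 0.25 m and turn numbers shares of 360 degrees, none past 1 either way. Its arguments: {"type":"object","properties":{"motion":{"type":"array"},"force":{"type":"number"}},"required":["motion"]}

```bash
mkdir -p pics; cat > h.py <<'E'
import numpy as np, cv2
from plant import ctrl
def ray(p,u,v):
    a=np.array([(u-p["cx"])/p["fx"],(v-p["cy"])/p["fy"]]);s=a.copy()
    for _ in range(20): s=a/(1+p["k1"]*(s@s))
    R=np.array(p["R"]);t=np.array(p["t"])
    return -R.T@t, R.T@np.array([s[0],s[1],1])
def at_z(p,u,v,z):
    c,d=ray(p,u,v); return c+d*(z-c[2])/d[2]
def proj(p,X):
    c=np.array(p["R"])@np.array(X)+np.array(p["t"]);s=c[:2]/c[2];s=s*(1+p["k1"]*(s@s))
    return s[0]*p["fx"]+p["cx"],s[1]*p["fy"]+p["cy"]
def save(p,n,crop=None,k=1):
    im=cv2.cvtColor(p["pixels"],cv2.COLOR_RGB2BGR)
    if crop: im=im[crop[1]:crop[3],crop[0]:crop[2]]
    cv2.imwrite(f"pics/{n}.png",cv2.resize(im,None,fx=k,fy=k,interpolation=cv2.INTER_CUBIC))
E
python3 - <<'E'
from h import *
o=ctrl.observe();print(o["eef_pos"],o["tool_rot"],o["gripper_width"],ctrl.tcp_to_grasp)
for n in ("top","scene"):
    p=ctrl.grab_frame(n);save(p,n,k=1.4)
    for q in ("probe_stand","lever_knob","lever_pivot","probe_handle","probe","guide_mouth","measuring_stand","beaker_floor","lidded_jar","amber_bottle","steel_can"):
        for d in ctrl.recognise(q,p)[:3]: print(n,q,np.round(d["xyz"],3),round(d["confidence"],2),np.round(proj(p,d["xyz"])))
E
```

```text
[0.14068911 0.50509044 0.19722591] [-3.13928685e+00 -3.09140977e-04  2.86980379e+00] 0.08515018376682004 0.0187
top probe_stand [0.52  0.18  0.121] 0.94 [205. 216.]
top probe_stand [ 0.522 -0.157  0.009] 0.59 [325. 216.]
top lever_knob [0.518 0.233 0.142] 0.6 [184. 216.]
top lever_knob [0.517 0.136 0.194] 0.18 [218. 214.]
top lever_pivot [0.52  0.188 0.124] 0.61 [202. 215.]
top probe_handle [0.637 0.18  0.16 ] 0.73 [203. 170.]
top probe_handle [0.413 0.166 0.177] 0.68 [208. 255.]
top probe [0.636 0.184 0.163] 0.67 [201. 170.]
top probe [0.409 0.163 0.178] 0.42 [209. 257.]
top measuring_stand [0.52  0.23  0.144] 0.62 [185. 215.]
top measuring_stand [ 0.521 -0.15   0.012] 0.61 [323. 216.]
top beaker_floor [ 0.525 -0.153  0.011] 0.78 [324. 215.]
top beaker_floor [0.549 0.003 0.032] 0.28 [270. 207.]
top lidded_jar [ 0.296 -0.304  0.015] 0.68 [378. 292.]
top lidded_jar [0.641 0.001 0.098] 0.63 [271. 171.]
top amber_bottle [0.664 0.105 0.084] 0.69 [233. 164.]
top amber_bottle [ 0.523 -0.154  0.01 ] 0.58 [324. 216.]
top steel_can [ 0.45  -0.006  0.063] 0.76 [274. 241.]
top steel_can [0.52  
[... 318 characters left out ...]
dle [0.642 0.194 0.15 ] 0.84 [269. 321.]
scene probe_handle [0.524 0.146 0.179] 0.76 [315. 264.]
scene probe [0.647 0.199 0.146] 0.96 [268. 325.]
scene probe [0.406 0.114 0.13 ] 0.72 [355. 243.]
scene probe [0.521 0.235 0.142] 0.69 [341. 312.]
scene guide_mouth [ 0.541 -0.142  0.024] 0.84 [249. 214.]
scene measuring_stand [ 0.541 -0.144  0.022] 0.59 [249. 214.]
scene beaker_floor [ 0.542 -0.138  0.021] 0.56 [249. 216.]
scene lidded_jar [0.659 0.03  0.084] 0.81 [229. 272.]
scene amber_bottle [0.681 0.124 0.078] 0.74 [237. 315.]
scene amber_bottle [0.541 0.221 0.118] 0.65 [326. 316.]
scene amber_bottle [ 0.69  -0.123  0.046] 0.52 [194. 236.]
scene steel_can [0.457 0.004 0.049] 0.75 [306. 237.]
```

View pics/top.png

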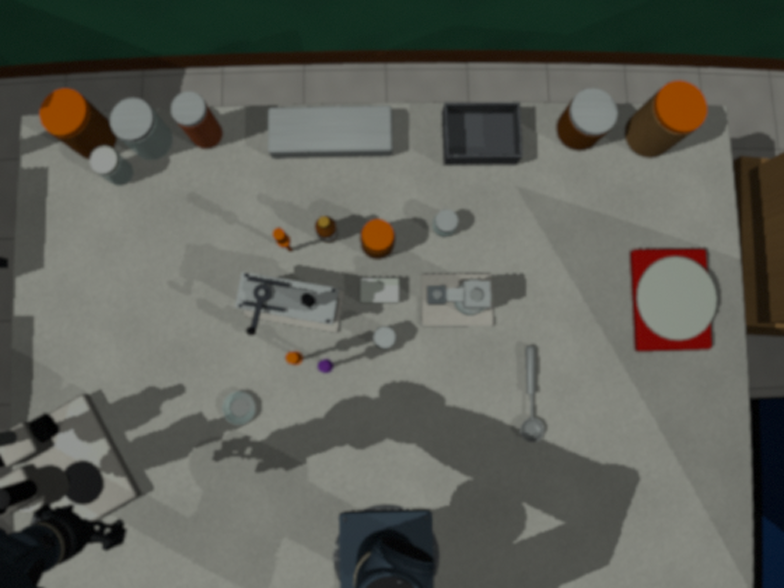

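View pics/scene.png

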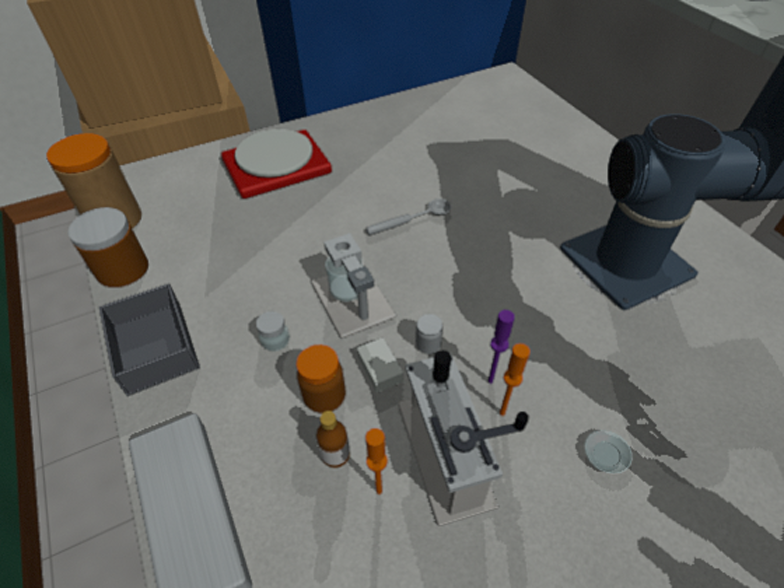

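The top view (shown at 1.4×) has the pivot at about (262,292), the knob at (252,330), the black handle at (308,299) and the guide hole at (477,294). The scene view shows the same parts at (464,436), (521,417), (442,357) and (344,246). The orange and purple look-alikes stand to either side of the probe stand.

```bash
python3 - <<'E'
from h import *
P={"top":dict(piv=(262,292,.135),knob=(252,330,.167),handle=(308,299,.193),guide=(477,294,.12),purple=(325,366,.17),orange=(293,357,.17),orange2=(281,235,.17),c1=(241,275,.12),c2=(341,322,.0)),
"scene":dict(piv=(464,436,.135),knob=(521,417,.167),handle=(442,357,.193),guide=(344,246,.12),purple=(505,316,.17),orange=(519,350,.17),orange2=(375,435,.17))}
for n in P:
    p=ctrl.grab_frame(n)
    for k,(u,v,z) in P[n].items(): print(n,k,np.round(at_z(p,u/1.4,v/1.4,z),3))
E
```

```text
top piv [0.538 0.225 0.135]
top knob [0.464 0.239 0.167]
top handle [0.517 0.132 0.193]
top guide [ 0.528 -0.186  0.12 ]
top purple [0.396 0.105 0.17 ]
top orange [0.414 0.163 0.17 ]
top orange2 [0.64  0.184 0.17 ]
top c1 [0.573 0.268 0.12 ]
top c2 [0.486 0.082 0.   ]
scene piv [0.533 0.223 0.135]
scene knob [0.467 0.246 0.167]
scene handle [0.519 0.138 0.193]
scene guide [ 0.525 -0.181  0.12 ]
scene purple [0.394 0.106 0.17 ]
scene orange [0.411 0.163 0.17 ]
scene orange2 [0.64  0.186 0.17 ]
```

Call:
apply_moves(motion=[[0,0,0,-0.37,0],[0,0,0,-0.37,0],[0,-0.4,-0.17,-0.37,0],[0,-0.76,-0.34,-0.37,0],[0,-0.76,-0.34,-0.37,0],[0,-0.76,-0.34,-0.37,0],[0,-0.76,-0.34,-0.37,0]])

```text
clock: 2.0
eef_pos: [0.3047, 0.3697, 0.2909]
tool_rot: [-3.141, 0.002, 2.863]
force: [0.2, 1.4, 0.4]
gripper_width: 0.085
grasp_force: 0.0
```

Call:
apply_moves(motion=[[0,-0.4,-0.17,0,0],[0,-0.76,-0.34,0,-0.0125],[0,-0.76,-0.34,0,-0.0125],[0,-0.76,-0.34,0,-0.0125],[0,-0.76,-0.34,0,-0.0125],[0,-0.76,-0.34,0,-0.0125]])

```text
clock: 2.6
eef_pos: [0.462, 0.2392, 0.2903]
tool_rot: [-3.141, -0.001, 2.945]
force: [-0.4, -1.1, -0.0]
gripper_width: 0.085
grasp_force: 0.0
```

```bash
cat >> h.py <<'E'
def go(xyz,yaw=None):
    o=ctrl.observe();e=np.array(o["eef_pos"]);y=o["tool_rot"][2];d=np.array(xyz)-e
    tx=np.array([np.cos(y),np.sin(y)]);ty=np.array([np.sin(y),-np.cos(y)])
    t=0 if yaw is None else -((yaw-y+np.pi)%(2*np.pi)-np.pi)/2/np.pi
    return np.round([tx@d[:2]/.25,ty@d[:2]/.25,-d[2]/.25,t],4)
def rel(p,qs):
    for q in qs:
        for d in ctrl.recognise(q,p)[:3]: print(q,np.round(d["xyz"],4),round(d["confidence"],2),np.round(proj(p,d["xyz"])))
E
python3 - <<'E'
from h import *
o=ctrl.observe();print(o["clock"],o["eef_pos"],o["tool_rot"])
p=ctrl.grab_frame("wrist");save(p,"w1",k=1.4);print(ray(p,280,210))
rel(p,("lever_knob","lever_pivot","probe_handle","probe_stand"))
E
```

```text
2.6 [0.46204438 0.2392192  0.29027144] [-3.14139642e+00 -1.41804017e-03  2.94540427e+00]
(array([0.39652254, 0.25297191, 0.46768337]), array([ 0.24447463, -0.03114789, -0.96944712]))
lever_knob [0.5186 0.2381 0.1399] 0.55 [284. 251.]
lever_pivot [0.5095 0.1978 0.1236] 0.88 [241. 244.]
probe_handle [0.6309 0.1902 0.1135] 0.95 [259. 346.]
probe_handle [0.3992 0.1158 0.1614] 0.86 [108. 152.]
probe_handle [0.4107 0.1718 0.1805] 0.71 [173. 155.]
probe_stand [0.5089 0.1948 0.1184] 0.57 [238. 242.]
```

View pics/w1.png

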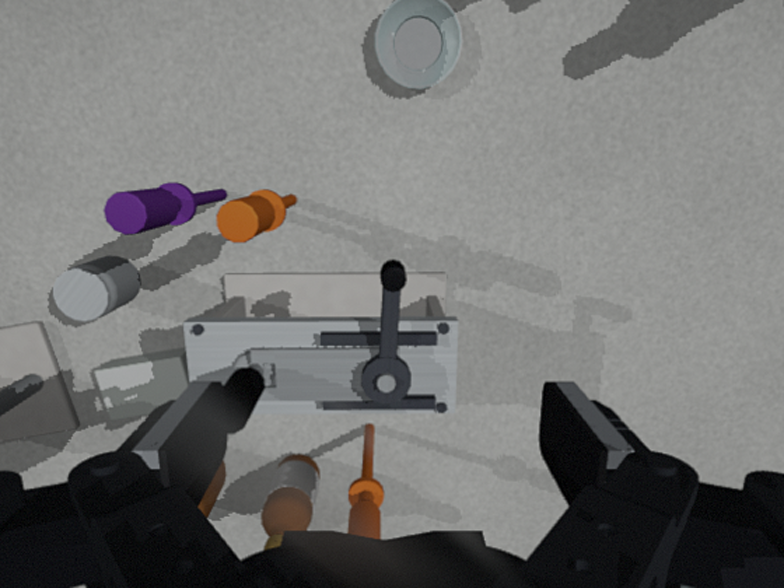

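The wrist view (1.4×) shows the knob top at about (393,270), the pivot at (386,382), and plate corners at (187,320), (457,319) and (457,412).

```bash
python3 - <<'E'
from h import *
p=ctrl.grab_frame("wrist")
f=lambda u,v,z: at_z(p,u/1.4,v/1.4,z)[:2]
A,B,C=f(187,320,.12),f(457,319,.12),f(457,412,.12)
K=f(393,270,.167);V=f(386,382,.14)
print("corners",A,B,C,np.linalg.norm(A-B),np.linalg.norm(B-C))
y=(B-A)/np.linalg.norm(B-A);x=np.array([y[1],-y[0]])
O=(A+C)/2;print("O",O,"piv",O+.045*y,"hole",O-.045*y,"yaw",np.arctan2(x[1],x[0]))
print("knob",K,"piv px",V,np.linalg.norm(K-V),"ang",np.arctan2(*(V-K)[::-1]))
P=O+.045*y
a=np.arctan2(*(P-K)[::-1]);print("a from O",a,np.linalg.norm(P-K))
print(go([K[0],K[1],.1353],np.pi+a))
E
```

```text
corners [0.47425155 0.10046566] [0.50934634 0.28527817] [0.57978439 0.27429742] 0.18811515295101686 0.07128881831333826
O [0.52701797 0.18738154] piv [0.53541318 0.2315915 ] hole [0.51862277 0.14317158] yaw -0.187659645607139
knob [0.45686497 0.24880397] piv px [0.53786217 0.22923757] 0.08332700622222797 ang -0.23702781290153982
a from O -0.21572279640986364 0.08041200120142424
[0.0194 0.0271 0.6244 0.004 ]
```

Call:
apply_moves(motion=[[0,0.004,0.02,0.2,0.004],[0,0.004,0.02,0.4,0.004],[0,0.004,0.02,0.5,0.004],[0,0.004,0.02,0.6,0.004],[0,0.004,0.02,0.62,0.004],[0.5,0.004,0.02,0.62,0.004],[1,0.004,0.02,0.62,0.004],[1,0.004,0.02,0.62,0.004],[1,0.004,0.02,0.62,0.004],[1,0.004,0.02,0.62,0.004],[1,0.004,0.02,0.62,0.004],[1,0.004,0.02,0.62,0.004]], force=25)

```text
clock: 4.1
eef_pos: [0.4615, 0.245, 0.1361]
tool_rot: [3.141, 0.0, 2.923]
force: [0.6, -0.2, 0.4]
gripper_width: -0.0002
grasp_force: 0.0
```

```bash
python3 - <<'E'
from h import *
o=ctrl.observe();print(o["force"],o["moment"],o["grasp_force"])
p=ctrl.grab_frame("wrist");save(p,"w2",k=1.4)
E
```

```text
[ 0.62617719 -0.21686001  0.36231615] [0.02969222 0.02311439 0.02130436] 0.0
```

View pics/w2.png

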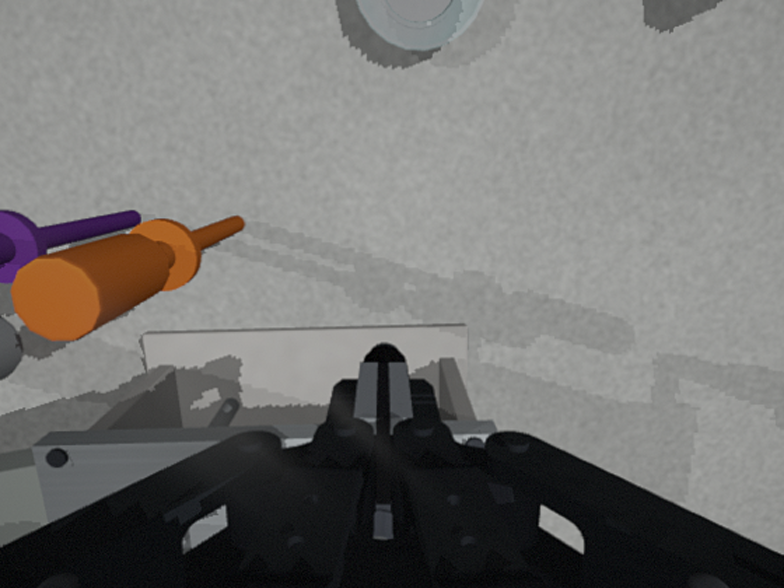

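The fingers shut to 0 and missed: the knob pokes out above them at about (384,350), which is farther along tool +x. I'll measure how far.

```bash
python3 - <<'E'
from h import *
p=ctrl.grab_frame("wrist")
e=np.array(ctrl.observe()["eef_pos"]);print("cam",ray(p,0,0)[0])
for dz in (0,.0187,.03): print(dz,np.array(proj(p,e+[0,0,dz]))*1.4)
for z in (.141,.154,.167): print(z,at_z(p,384/1.4,345/1.4,z))
for n in ("top","scene"):
    q=ctrl.grab_frame(n);rel(q,["lever_knob"])
    print(np.array(proj(q,e+[0,0,.02])))
    u,v=proj(q,e+[0,0,.02]); u,v=int(u),int(v); save(q,"k_"+n,(u-50,v-40,u+50,v+40),4)
a=cv2.imread("pics/k_top.png");b=cv2.imread("pics/k_scene.png");cv2.imwrite("pics/k.png",np.hstack([a,b]))
E
```

```text
cam [0.3959142  0.26021769 0.31330223]
0 [381.05768756 352.6728861 ]
0.0187 [380.86942361 373.03289998]
0.03 [380.73495431 387.57131133]
0.141 [0.45687633 0.24706492 0.141     ]
0.154 [0.45227681 0.24805728 0.154     ]
0.167 [0.44767729 0.24904964 0.167     ]
lever_knob [0.5276 0.2303 0.1432] 0.7 [185. 212.]
[178.35726639 237.15036172]
lever_knob [0.5246 0.2352 0.1427] 0.7 [339. 313.]
[373.21374556 299.00753287]
```

View pics/k.png

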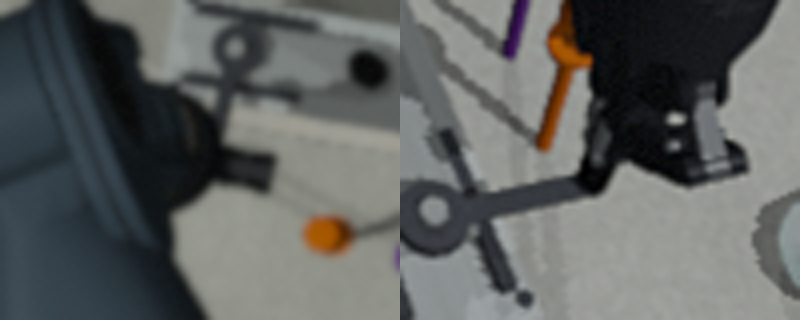

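```bash
python3 - <<'E'
from h import *
p=ctrl.grab_frame("wrist");save(p,"a",(215,215,335,305),3.33)
p=ctrl.grab_frame("scene");save(p,"b",(320,250,440,340),3.33)
E
```

Call:
apply_moves(motion=[[0.5,0,0,0,0],[0.5,0,0,0,0],[0.5,0,0,0,0],[0.5,0,0,0,0],[0.5,0,0,0,0]])

```text
clock: 5.0
eef_pos: [0.4613, 0.245, 0.1359]
tool_rot: [-3.142, -0.0, 2.923]
force: [0.5, -0.3, 0.3]
gripper_width: 0.0425
grasp_force: 0.0
```

```bash
python3 - <<'E'
from h import *
p=ctrl.grab_frame("wrist");save(p,"c",(215,215,335,305),3.33)
p=ctrl.grab_frame("scene");save(p,"d",(320,250,440,340),3.33)
I=[cv2.imread(f"pics/{k}.png") for k in "abcd"]
cv2.imwrite("pics/comp.png",np.vstack([np.hstack(I[:2]),np.hstack(I[2:])]))
E
```

```text
(no output)
```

View pics/comp.png

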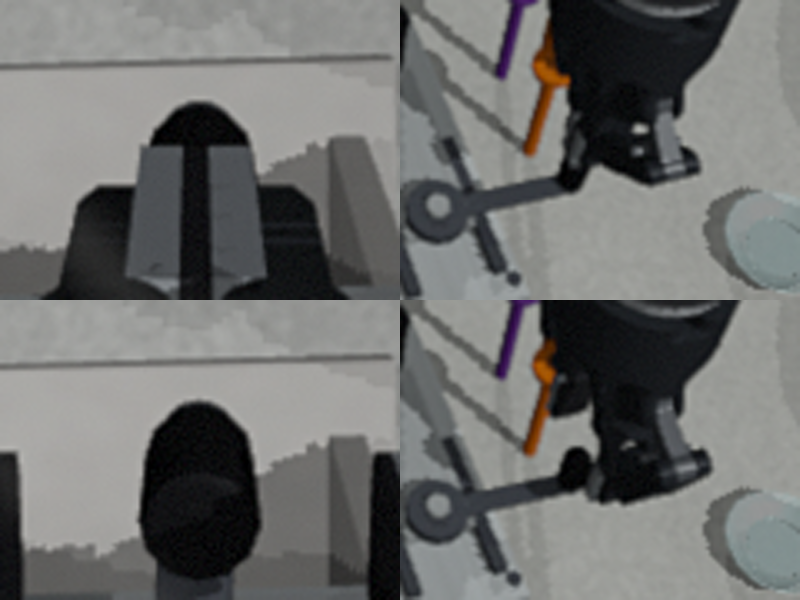

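```bash
python3 - <<'E'
from h import *
p=ctrl.grab_frame("wrist");o=ctrl.observe();e=np.array(o["eef_pos"]);y=o["tool_rot"][2]
print(p["fx"],p["k1"],e,o["gripper_width"])
for w in (.0425,):
    c,a=ray(p,221,261.5);_,b=ray(p,327,261.5)
    k=w/np.linalg.norm(a-b);m=c+k*(a+b)/2;print("tip",m,"in tool:",(m-e)[:2]@[np.cos(y),np.sin(y)],(m-e)[2])
for z in (.12,.15,.167): print(z,at_z(p,273.5,281,z))
E
```

```text
373.15433061377024 0.019490511058136 [0.46135419 0.24503278 0.13589738] 0.04228061104699253
tip [0.45150081 0.24809645 0.17358515] in tool: 0.010283103673172507 0.03768776491461584
0.12 [0.48427651 0.24060627 0.12      ]
0.15 [0.47055212 0.24365604 0.15      ]
0.167 [0.46277496 0.24538425 0.167     ]
```

The knob is now visible and centred between the fingers. The tips sit about 35 mm higher than the stated TCP, so the fingers closed above the knob. I'll lower in small steps while watching the force.

Call:
apply_moves(motion=[[0.5,-0.004,0,0.04,0],[0.5,-0.004,0,0.08,0],[0.5,-0.004,0,0.1,0],[0.5,-0.004,0,0.12,0],[0.5,-0.004,0,0.12,0],[1,-0.004,0,0.12,0],[1,-0.004,0,0.12,0],[1,-0.004,0,0.12,0],[1,-0.004,0,0.12,0],[1,-0.004,0,0.12,0]], force=25)

```text
clock: 6.15
eef_pos: [0.4626, 0.245, 0.1064]
tool_rot: [3.141, 0.001, 2.923]
force: [0.5, 0.3, 1.2]
gripper_width: 0.0154
grasp_force: 25.3
```

```bash
python3 - <<'E'
from h import *
o=ctrl.observe();print(o["force"],o["moment"],o["grasp_force"],o["gripper_width"],o["joint_pos"])
E
```

```text
[0.49470661 0.28439996 1.17504095] [0.00880379 0.04304572 0.01865514] 25.337188839912415 0.015419821797546812 [ 3.58846831e-01  4.18999318e-02 -8.98476119e-02  1.43825620e+00
  1.44683361e-04  5.77107867e-01]
```

Call:
apply_moves(motion=[[1,-0.003,0.042,0,0.0223],[1,-0.0117,0.0829,0,0.0446],[1,-0.0261,0.1223,0,0.0668],[1,-0.0458,0.1594,0,0.0891],[1,-0.0705,0.1933,0,0.1114],[1,-0.0705,0.1933,0,0.1114],[1,-0.0705,0.1933,0,0.1114]])

```text
clock: 6.85
eef_pos: [0.4914, 0.2879, 0.1064]
tool_rot: [3.14, 0.002, 2.226]
force: [5.0, -1.5, 1.0]
gripper_width: 0.0152
grasp_force: 25.4
```

Call:
apply_moves(motion=[[1,-0.003,0.042,0,0.0223],[1,-0.0117,0.0829,0,0.0446],[1,-0.0261,0.1223,0,0.0668],[1,-0.0458,0.1594,0,0.0891],[1,-0.0705,0.1933,0,0.1114],[1,-0.0846,0.2088,0,0.1225],[1,-0.0846,0.2088,0,0.1225],[1,-0.0846,0.2088,0,0.1225]])

```text
clock: 7.65
eef_pos: [0.5448, 0.3026, 0.1064]
tool_rot: [3.14, 0.0, 1.456]
force: [3.5, -0.6, 0.8]
gripper_width: 0.0151
grasp_force: 25.5
```

Call:
apply_moves(motion=[[1,0,0.012,0,0.006],[1,-0.001,0.02,0,0.01],[1,-0.001,0.024,0,0.012],[1,-0.001,0.024,0,0.012],[1,-0.001,0.024,0,0.012]])

```text
clock: 8.15
eef_pos: [0.5459, 0.302, 0.1062]
tool_rot: [-3.135, 0.002, 1.381]
force: [-6.8, -1.6, 6.2]
gripper_width: 0.0151
grasp_force: 26.1
```

Stop reached: only 1 mm of the commanded 6 mm was followed, and the force reversed. I'll release, rise and go above the handle.

Call:
apply_moves(motion=[[0.4,-0.001,0.01,0,0.005],[0.4,-0.001,0.01,0,0.005],[0.4,-0.001,0.01,0,0.005],[0.4,-0.001,0.01,0,0.005],[0.4,-0.001,0.01,-0.2,0.005],[0.4,-0.001,0.01,-0.4,0.005],[0.4,0,0.016,-0.6,0],[0.3,0,0.016,-0.75,-0.02],[0.2,-0.2,0.016,-0.75,-0.045],[0.2,-0.4,0.016,-0.75,-0.068],[0.1,-0.6,0.016,-0.75,-0.09],[0.1,-0.657,0.016,-0.75,-0.115]])

```text
clock: 9.35
eef_pos: [0.5222, 0.1366, 0.294]
tool_rot: [-3.141, 0.001, 2.092]
force: [-0.3, 0.4, -0.4]
gripper_width: 0.0772
grasp_force: 0.0
```

Call:
apply_moves(motion=[[0,0,0,0,-0.023],[0,0,0,0,-0.046],[0,0,0,0,-0.069],[0,0,0,0,-0.092],[0,0,0,0,-0.115],[0,0,0,0,-0.135],[0,0,0,0,-0.135],[0,0,0,0,-0.135]])

```text
clock: 10.15
eef_pos: [0.5228, 0.1402, 0.2934]
tool_rot: [3.142, -0.0, 2.935]
force: [0.2, -0.4, -0.5]
gripper_width: 0.0858
grasp_force: 0.0
```

```bash
python3 - <<'E'
from h import *
o=ctrl.observe();print(o["eef_pos"],o["tool_rot"])
p=ctrl.grab_frame("wrist");save(p,"w3",k=1.4)
print(np.array(proj(p,[.519,.14,.193]))*1.4,np.array(proj(p,[.5358,.2286,.135]))*1.4)
rel(p,("lever_knob","lever_pivot","probe_handle"))
E
```

```text
[0.52275355 0.14015255 0.29337608] [ 3.14152586e+00 -2.87510421e-05  2.93499779e+00]
[379.96006355 281.04499099] [519.10794306 258.42007636]
lever_knob [0.5396 0.2521 0.1419] 0.94 [400. 185.]
lever_pivot [0.5197 0.1971 0.1232] 0.58 [332. 173.]
probe_handle [0.5174 0.1405 0.1905] 0.62 [272. 198.]
probe_handle [0.4012 0.1079 0.1801] 0.62 [194.  49.]
probe_handle [0.4147 0.1692 0.1826] 0.58 [281.  49.]
```

View pics/w3.png

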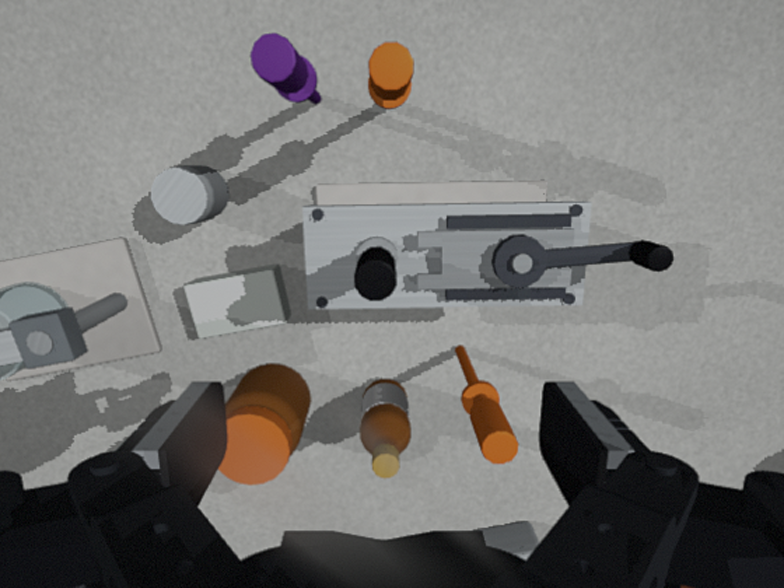

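The latch is clear of the collar and the lever points along the stand's +y. The handle top is at about (376,279), 4 px left of the prediction, so roughly (0.518, 0.1385).

Call:
apply_moves(motion=[[0,0.017,-0.011,0.15,0],[0,0.017,-0.011,0.3,0],[0,0.017,-0.011,0.45,0],[0,0.017,-0.011,0.58,0],[0,0.017,-0.011,0.66,0],[0,0.017,-0.011,0.7,0],[0,0.017,-0.011,0.7,0],[1,0.017,-0.011,0.7,0],[1,0.017,-0.011,0.7,0],[1,0.017,-0.011,0.7,0],[1,0.017,-0.011,0.7,0],[1,0.017,-0.011,0.7,0]], force=50)

```text
clock: 11.55
eef_pos: [0.5187, 0.1383, 0.1195]
tool_rot: [3.141, 0.002, 2.937]
force: [-0.2, -0.1, 2.8]
gripper_width: 0.0231
grasp_force: 48.5
```

Call:
apply_moves(motion=[[1,0,0,-0.03,0],[1,0,0,-0.08,0],[1,0,0,-0.18,0],[1,0,0,-0.3,0],[1,0,0,-0.42,0],[1,0,0,-0.54,0],[1,0,0,-0.64,0],[1,0,0,-0.68,0],[1,0,0,-0.68,0],[1,0,0,-0.68,0]])

```text
clock: 12.55
eef_pos: [0.5178, 0.1383, 0.2875]
tool_rot: [-3.141, -0.001, 2.938]
force: [-0.0, -0.2, -1.8]
gripper_width: 0.0229
grasp_force: 48.9
```

```bash
python3 - <<'E'
from h import *
o=ctrl.observe();print(o["eef_pos"],o["force"],o["gripper_width"])
for n in ("top","scene"):
    p=ctrl.grab_frame(n);rel(p,("guide_mouth","probe","probe_handle"))
    for q in ("probe","measuring_stand"):
        for d in ctrl.masks_of(q,p)[:2]:
            ys,xs=np.nonzero(d["region"]);print(n,q,d["confidence"],xs.min(),xs.max(),ys.min(),ys.max())
    print(np.round(proj(p,[*o["eef_pos"][:2],.185])),np.round(proj(p,[*o["eef_pos"][:2],.34])),np.round(proj(p,[.526,-.184,.12])))
print(go([.526,-.184,.2895]))
save(p,"s2",(150,90,430,300),2.8)
E
```

```text
[0.51782404 0.13831756 0.28746272] [-0.02520123 -0.24906578 -1.82681146] 0.022874040572900416
guide_mouth [ 0.5205 -0.1541  0.009 ] 0.6 [324. 217.]
guide_mouth [0.5477 0.0033 0.0328] 0.51 [270. 207.]
probe [ 0.5178 -0.1525  0.0106] 0.42 [324. 217.]
probe [0.3984 0.1037 0.1752] 0.38 [232. 260.]
probe [0.5008 0.1072 0.1222] 0.36 [232. 222.]
probe_handle [0.3998 0.1048 0.1754] 0.46 [232. 260.]
probe_handle [0.6422 0.0049 0.0967] 0.21 [269. 171.]
top measuring_stand 0.74 301 351 195 233
[218. 214.] [211. 207.] [340. 211.]
guide_mouth [0.5415 0.2512 0.1401] 0.71 [336. 326.]
guide_mouth [ 0.5387 -0.1444  0.0263] 0.57 [250. 213.]
guide_mouth [0.5218 0.1451 0.293 ] 0.33 [320. 224.]
probe [0.6481 0.1972 0.1462] 0.98 [267. 325.]
probe [0.4168 0.1722 0.1394] 0.76 [368. 263.]
probe [0.4047 0.1149 0.1298] 0.73 [356. 243.]
probe_handle [0.417  0.1736 0.1381] 0.95 [369. 264.]
probe_handle [0.3989 0.1126 0.1331] 0.93 [358. 240.]
probe_handle [0.5211 0.1433 0.2995] 0.72 [321. 220.]
scene probe 0.78 349 367 222 273
scene probe 0.72 357 378 246 296
scene measuring_stand 0.8 222 282 168 241
scene measuring_stand 0.58 418 451 308 337
[316. 257.] [323. 201.] [245. 175.]
[-0.2927 -1.256  -0.0045  0.    ]
```

View pics/s2.png

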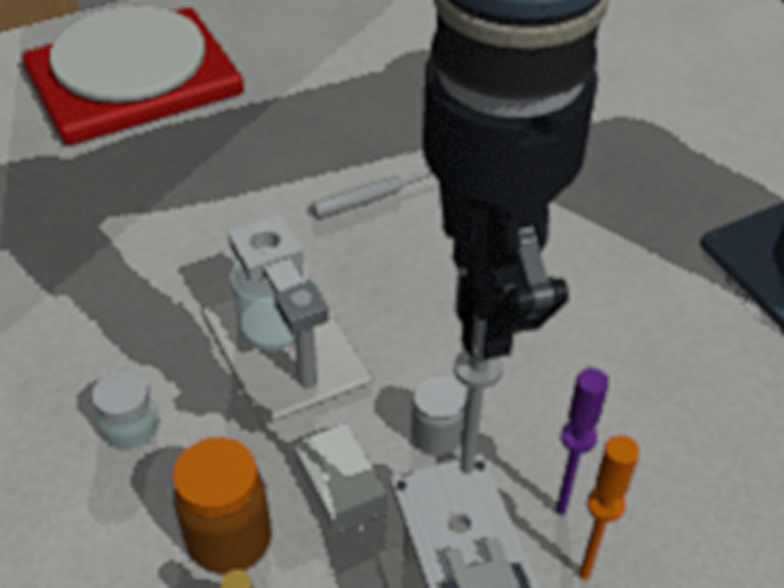

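The probe hangs straight in the gripper, its tip at about (318,258) full-frame, which fits a tip height of 0.183. The guide hole is at about (245,176). Now I'll move towards the guide.

Call:
apply_moves(motion=[[1,-0.01,-0.06,-0.02,0],[1,-0.04,-0.18,-0.04,0],[1,-0.07,-0.32,-0.04,0],[1,-0.11,-0.46,-0.04,0],[1,-0.14,-0.6,-0.04,0],[1,-0.17,-0.74,-0.04,0],[1,-0.2,-0.86,-0.04,0],[1,-0.22,-0.95,-0.04,0],[1,-0.24,-1,-0.04,0],[1,-0.24,-1,-0.04,0],[1,-0.24,-1,-0.04,0],[1,-0.24,-1,-0.04,0]])

```text
clock: 14.35
eef_pos: [0.5261, -0.1176, 0.2987]
tool_rot: [3.141, 0.0, 2.939]
force: [0.0, 0.5, -1.9]
gripper_width: 0.0228
grasp_force: 48.9
```

```bash
python3 - <<'E'
from h import *
o=ctrl.observe();print(o["eef_pos"],o["tool_rot"],o["force"])
p=ctrl.grab_frame("wrist");save(p,"w4",k=1.4)
print(np.array(proj(p,[.526,-.184,.12]))*1.4, np.array(proj(p,[*o["eef_pos"][:2],.193]))*1.4)
rel(p,["guide_mouth","measuring_stand"])
E
```

```text
[ 0.52610995 -0.11759024  0.2987004 ] [3.14108161e+00 1.68342170e-04 2.93882785e+00] [ 0.01105179  0.52609782 -1.92164521]
[288.5195381  279.62107283] [381.57992453 285.26652893]
guide_mouth [ 0.5129 -0.1559  0.0278] 0.89 [239. 168.]
measuring_stand [ 0.51   -0.1551  0.0335] 0.55 [239. 166.]
```

View pics/w4.png

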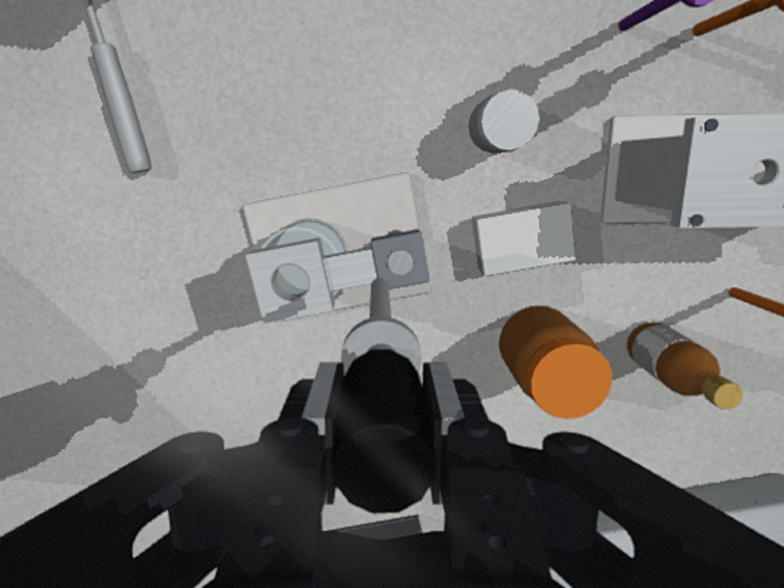

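The wrist view shows the hole at (291,281) with block corners averaging (291,280). The rod tip is at about (380,283), within a pixel or two of the prediction for a vertical rod.

```bash
python3 - <<'E'
from h import *
p=ctrl.grab_frame("wrist");o=ctrl.observe()
H=at_z(p,291/1.4,280.5/1.4,.12);print(H)
c=[at_z(p,u/1.4,v/1.4,.12)[:2] for u,v in ((246,255),(320,238),(336,306),(262,322))]
print(np.mean(c,0),[np.linalg.norm(c[i]-c[i-1]) for i in range(4)])
g=cv2.cvtColor(p["pixels"],cv2.COLOR_RGB2GRAY)
# rod edges across columns at rows near tip
for r in (203,206,210): print(r,np.r_[260:285][None],g[r,260:285])
print(g[195:212,271])
print(go([H[0],H[1],.2987]))
E
```

```text
[ 0.52704104 -0.18253089  0.12      ]
[ 0.52730559 -0.18258664] [np.float64(0.0489661681742447), np.float64(0.052605719218069356), np.float64(0.04921289684338124), np.float64(0.054307737167903)]
203 [[260 261 262 263 264 265 266 267 268 269 270 271 272 273 274 275 276 277
  278 279 280 281 282 283 284]] [148 153 165 164 149  82  73  78  79  83  85  92  94  99 105 107 108 111
 115 116 116 115 115 115 115]
206 [[260 261 262 263 264 265 266 267 268 269 270 271 272 273 274 275 276 277
  278 279 280 281 282 283 284]] [166 166 166 169 156  82  73  78  78  83  85  91  96  99 102 104 105 108
 113 112 133 151 155 158 158]
210 [[260 261 262 263 264 265 266 267 268 269 270 271 272 273 274 275 276 277
  278 279 280 281 282 283 284]] [167 167 168 165 138  79  75  79  81  83  88  91  94  96 101 105 106 117
 150 167 165 165 165 166 165]
[119 119 120 102  92  91  93  91  92  92  91  91  90  91  91  91  91]
[-0.0556 -0.2533 -0.0004  0.    ]
```

Call:
apply_moves(motion=[[1,-0.015,-0.06,0,0],[1,-0.035,-0.16,0,0],[1,-0.05,-0.23,0,0],[1,-0.056,-0.253,0,0],[1,-0.056,-0.253,0,0],[1,-0.056,-0.253,0.08,0],[1,-0.056,-0.253,0.16,0],[1,-0.056,-0.253,0.22,0],[1,-0.056,-0.253,0.236,0],[1,-0.056,-0.253,0.236,0],[1,-0.056,-0.253,0.236,0]])

```text
clock: 15.65
eef_pos: [0.5273, -0.1832, 0.2405]
tool_rot: [-3.141, 0.001, 2.938]
force: [0.7, 0.1, -0.7]
gripper_width: 0.0228
grasp_force: 49.0
```

```bash
python3 - <<'E'
from h import *
o=ctrl.observe();e=o["eef_pos"];print(e,o["tool_rot"],o["force"])
tz=.015+e[2]-.1195
p=ctrl.grab_frame("wrist");q=ctrl.grab_frame("scene")
save(p,"a2",(212,140,332,230),3.33);save(q,"b2",(195,105,315,195),3.33)
t=ctrl.grab_frame("top");save(t,"c2",(290,160,410,250),3.33)
I=[cv2.imread(f"pics/{k}2.png") for k in "abc"]
cv2.imwrite("pics/comp2.png",np.vstack([np.hstack(I[:2]),np.hstack([I[2],I[2]*0])]))
for n,P,o0 in (("w",p,(212,140)),("s",q,(195,105))):
    for X in ([*e[:2],tz],[.527,-.1827,.12],[*e[:2],tz+.105]): print(n,np.round((np.array(proj(P,X))-o0)*3.33))
print(tz)
E
```

```text
[ 0.52733281 -0.18322707  0.24047661] [-3.14141299e+00  1.39204223e-03  2.93794696e+00] [ 0.70383466  0.05614052 -0.69740401]
w [202. 213.]
w [204. 196.]
w [200. 374.]
s [163. 219.]
s [166. 235.]
s [150. 102.]
0.13597661216944867
```

View pics/comp2.png

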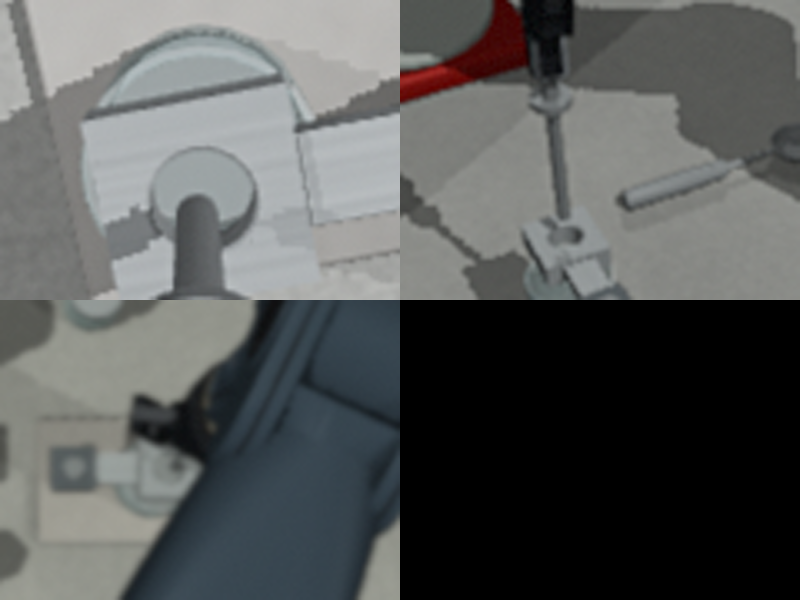

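The wrist crop shows the hole centred at (203,197) as predicted. The rod tip is at about (197,215), roughly 1 mm left of where it should be. The scene crop agrees, so I'll shift +1.2 mm in tool y and lower.

Call:
apply_moves(motion=[[1,0,0.005,0,0],[1,0,0.005,0,0],[1,0,0.005,0.03,0],[1,0,0.005,0.06,0],[1,0,0.005,0.1,0],[1,0,0.005,0.14,0],[1,0,0.005,0.18,0],[1,0,0.005,0.18,0]])

```text
clock: 16.6
eef_pos: [0.5259, -0.1816, 0.1917]
tool_rot: [3.141, -0.004, 2.937]
force: [-0.4, 0.2, -1.4]
gripper_width: 0.0229
grasp_force: 49.0
```

```bash
python3 - <<'E'
from h import *
o=ctrl.observe();e=o["eef_pos"];print(e,o["tool_rot"],o["force"],o["moment"])
p=ctrl.grab_frame("wrist");print(np.round(proj(p,[.527,-.1827,.12]),1))
g=cv2.cvtColor(p["pixels"],cv2.COLOR_RGB2GRAY)
u,v=map(int,proj(p,[.527,-.1827,.12]))
for r in range(v-16,v+19,3): print(r,u-24,g[r,u-24:u+25])
E
```

```text
[ 0.5259496  -0.18162054  0.19166156] [ 3.1405027  -0.00428342  2.93747882] [-0.37584876  0.21326244 -1.44304631] [-0.00123237  0.02119797 -0.00853251]
[271.2 217.4]
201 247 [180 179 178 179 178 177 178 177 175 176 173 175 176 175 170 155 146 139
 122  99  80  80  80  78  73  74  84  94 105 127 137 157 173 181 181 180
 180 180 181 179 179 179 180 179 179 179 179 179 180]
204 247 [175 176 175 176 177 177 178 179 180 177 162 151 151 154 159 165 167 153
  64  52  57  60  67  69  60  60  61  57  55  59 114 167 163 153 144 134
 155 175 183 184 182 182 181 181 181 180 179 179 178]
207 247 [182 182 182 181 182 181 179 169 151 152 161 161 162 162 164 163 166 151
  65  59  75  80  82  87  92  96  98 102  96  85  98 152 163 162 162 162
 160 150 130 145 177 177 175 175 175 174 174 174 174]
210 247 [181 181 182 183 182 174 158 158 162 162 163 162 163 162 162 164 158 129
  73  75  77  79  83  89  91  94  96  99 102 105 115 146 164 162 162 162
 161 162 162 153 129 144 181 181 180 179 180 180 180]
213 247 [180 180 180 178 167 146 126 163 163 163 162 162 162 162 162 164 158 121
  78  76  78  82  84 
[... 861 characters left out ...]
07 108 107 111  99  89
  87  89  91  87  89 105 123 154 162 162 160 161 161]
228 247 [124 121 122 123 122 115  93  83  85 121 128 124 106  91  84  82  80  82
  83  86  85  90  90  94  95  94  94  94  96  95  95  95  87  79  96 100
  96  93  94 117 149 160 176 177 176 176 174 171 164]
231 247 [121 120 121 120 121 121 118 103  79  72  70  75  89 111 124 148 153 155
 162 161 161 162 162 161 160 159 158 160 159 158 158 158 159 156 154 147
 131 110 101  99  99 111 141 171 182 182 181 179 179]
234 247 [142 170 173 168 142  91  69  85 120 144 151 156 155 157 157 158 159 159
 160 160 159 159 157 156 157 156 157 156 157 157 157 157 156 154 154 155
 155 157 156 156 155 146 127 105 106 131 164 179 180]
```

Call:
apply_moves(motion=[[1,0,0,0.02,0],[1,0,0,0.05,0],[1,0,0,0.09,0],[1,0,0,0.13,0],[1,0,0,0.155,0],[1,0,0,0.163,0],[1,0,0,0.163,0],[1,0,0,0.163,0],[1,0,0,0.163,0]])

```text
clock: 17.55
eef_pos: [0.5276, -0.1824, 0.1543]
tool_rot: [-3.141, 0.001, 2.938]
force: [0.2, 0.6, -1.3]
gripper_width: 0.0231
grasp_force: 49.0
```

```bash
python3 - <<'E'
from h import *
for i in range(5):
    q=ctrl.grab_frame("scene" if i%2 else "wrist");o=ctrl.observe();print(np.round(o["eef_pos"],4),np.round(o["tool_rot"],4),np.round(o["force"],2),np.round(o["moment"],3))
    if i==4: p=q
# rod / hole columns in wrist and scene
g=cv2.cvtColor(p["pixels"],cv2.COLOR_RGB2GRAY);u,v=map(int,proj(p,[.527,-.1827,.12]))
print("wrist",u,v)
for r in range(v-20,v+12,3): print(r,u-24,g[r,u-24:u+25])
q=ctrl.grab_frame("scene");g=cv2.cvtColor(q["pixels"],cv2.COLOR_RGB2GRAY);u,v=map(int,np.round(proj(q,[.527,-.1827,.12])))
print("scene",u,v)
for r in range(v-7,v+8): print(r,u-12,g[r,u-12:u+13])
E
```

```text
[ 0.5276 -0.1824  0.1543] [-3.1413e+00  1.1000e-03  2.9375e+00] [ 0.   -0.24 -2.52] [-0.02  -0.017 -0.013]
[ 0.5276 -0.1823  0.1542] [-3.1414e+00  1.0000e-03  2.9375e+00] [-0.41  0.01 -1.75] [ 0.019 -0.047  0.031]
[ 0.5275 -0.1823  0.1542] [-3.1414e+00  8.0000e-04  2.9375e+00] [ 0.16 -0.47 -0.79] [ 0.004 -0.011  0.022]
[ 0.5275 -0.1823  0.1541] [-3.1414e+00  7.0000e-04  2.9375e+00] [ 0.86 -0.91 -1.12] [ 0.012  0.02  -0.068]
[ 0.5274 -0.1823  0.154 ] [-3.1414e+00  5.0000e-04  2.9375e+00] [-0.28 -0.38 -1.22] [-0.022 -0.003  0.047]
wrist 271 231
211 247 [180 180 179 179 178 177 178 177 176 176 176 175 175 175 175 175 171 158
 154 141 140 139 133 132 129 127 131 141 147 155 170 171 179 180 180 178
 178 179 178 178 178 178 179 179 179 179 179 179 178]
214 247 [173 173 173 173 174 174 174 175 176 177 171 154 136 142 154 158 151 106
  55  54  57  57  57  59  59  60  57  57  58  52  63 114 159 151 140 132
 142 164 180 180 179 179 179 179 179 180 180 179 179]
217 247 [178 179 180 180 180 180 178 161 148 152 159 162 162 161 162 165 156 105
  59  55  58  56  56  56  59  59  56  57  56  53  55 1
[... 2715 characters left out ...]
 147
 150 150 150 150 149 149 144]
178 233 [ 57 107 145 152 149 151 143 114  86 100  89  72  87  95 110 126 142 153
 151 149 151 151 151 150 145]
179 233 [ 67  75 130 152 150 149 150 141 129 136 119  92 104 120 141 151 151 152
 151 151 150 149 144 140 134]
180 233 [ 95  56 109 146 153 149 149 151 151 142 126 120 126 143 152 152 150 150
 149 144 140 132 125 118 117]
181 233 [116  68  75 119 145 150 149 149 151 141 131 128 129 142 151 147 142 139
 125 121 121 111 110 111 113]
182 233 [120 102  67  77 129 151 150 148 145 136 130 129 126 135 139 127 123 127
 113 119 127 115 110 111 112]
183 233 [111 128 100  58 109 146 151 149 144 132 126 123 115 117 128 119 126 143
 144 147 148 128 112 111 113]
```

Call:
apply_moves(motion=[[1,0,-0.001,0.006,0],[1,0,-0.002,0.008,0],[1,0,-0.002,0.008,0],[1,0,-0.002,0.008,0],[1,0,-0.002,0.008,0],[1,0,-0.002,0.008,0],[1,0,-0.002,0.008,0]])

```text
clock: 18.55
eef_pos: [0.5272, -0.1827, 0.1517]
tool_rot: [-3.142, 0.0, 2.938]
force: [-0.3, -0.1, -0.8]
gripper_width: 0.0233
grasp_force: 49.0
```

```bash
python3 - <<'E'
from h import *
o=ctrl.observe();print(o["eef_pos"],o["tool_rot"],np.round(o["joint_vel"],3),o["force"],o["grasp_force"])
if .143<o["eef_pos"][2]<.159 and max(abs(np.array(o["joint_vel"])))<.02: print(ctrl.finish_job())
E
```

```text
[ 0.52716022 -0.18270982  0.15172614] [-3.14157361e+00  1.02794773e-04  2.93754869e+00] [-0.    -0.001  0.002  0.002 -0.     0.001] [-0.34410025 -0.1207448  -0.77699292] 49.02249276638031
the job is handed in; nothing more can be done
None
```

The job is handed in: the lever is at its stop and the latch is clear. The probe is held upright and still, within about 1 mm of the hole's centre, with its tip about 47 mm above the bench (roughly mid-beaker); no contact with the measuring stand showed in the force readings.

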